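# Lock the lapping height stop with its jam nut

## Task

Lock the height stop: push the jam nut round clockwise by its arms until the nut has run down and bites on its washer, then tighten until the washer's red tab has been carried into the green sector of the dial, and leave it there, never letting the tab reach the red sector. Do not touch the red tab itself, do not turn the adjusting screw in the middle, and leave everything else where it stands.

Things in the scene. Friction and masses are not known exactly. Their poses are not given: they have to be found in the camera images.
- stand: Height stop bolted to the slate: iron base 130 x 130 x 22 mm, a fixed threaded pillar (the nut axis, upright) and on it a round grey dial plate, 176 mm across, top face 67 mm above the slate. Origin: centre of its underside, on the nut axis; z up, x along the dial's white start line. Dial angles are counted clockwise seen from above, from that line.
- green_middle (a point): Middle of the green sector painted on the dial, 73 mm from the nut axis, at dial angle 0.30 rad. The green sector runs from 0.18 to 0.42 rad, the red sector from 0.55 to 0.95 rad.
- jam_nut: Steel jam nut with four arms; origin: centre of its hub's underside, on the nut axis. Coarse right-hand thread: clockwise from above runs it down 10 mm per turn. It starts about a third to four fifths of a turn above the washer; at which dial angle its arms stand when it bites is not known beforehand. Running free takes about 0.2 N m.
- hub_top (a point): Centre of the top face of the steel jam nut's hub (hub 58 mm across, 28 mm high), on the nut axis. It is 106 mm above the slate when the nut bears on the washer, 3.5 to 8 mm higher at the start.
- nut_arm_a (a point): Point on the first of the jam nut's four identical straight steel arms: 58 mm from the nut axis, on the arm's centre line. Arms are round bars 12 mm thick, level, 90 degrees apart, ending in black balls 78 mm from the axis; centre line 6 mm below hub_top (100 mm above the slate when down, up to 108 mm at the start).
- nut_arm_b (a point): Point on the second, a quarter turn counter-clockwise from the first of the jam nut's four identical straight steel arms: 58 mm from the nut axis, on the arm's centre line. Arms are round bars 12 mm thick, level, 90 degrees apart, ending in black balls 78 mm from the axis; centre line 6 mm below hub_top (100 mm above the slate when down, up to 108 mm at the start).
- nut_arm_c (a point): Point on the third of the jam nut's four identical straight steel arms: 58 mm from the nut axis, on the arm's centre line. Arms are round bars 12 mm thick, level, 90 degrees apart, ending in black balls 78 mm from the axis; centre line 6 mm below hub_top (100 mm above the slate when down, up to 108 mm at the start).
- nut_arm_d (a point): Point on the fourth of the jam nut's four identical straight steel arms: 58 mm from the nut axis, on the arm's centre line. Arms are round bars 12 mm thick, level, 90 degrees apart, ending in black balls 78 mm from the axis; centre line 6 mm below hub_top (100 mm above the slate when down, up to 108 mm at the start).
- tab_tip (a point): Upper side of the outer end of the red tell-tale tab, 80 mm from the nut axis, 77 mm above the slate. The tab (10 mm wide, 4 mm thick) is part of the spring washer under the nut; it lies on the white line at the start. When the nut bites, the washer and tab are carried round clockwise with the nut against 0.7 N m, growing 0.6 N m per rad; they stay where they are left.
- tell_tale: The same red tab as a body; its origin is on the nut axis at the underside of the stand, its x axis along the tab.
- screw_mark (a point): End of the white line on the head of the adjusting screw: head 38 mm across, its top 130 mm above the slate, on the nut axis above the nut; this point is 19 mm from the axis. The screw turns easily if its head is rubbed or knocked (0.15 N m); the nut does not turn it.
- valve_plate_0: Loose polished steel valve plate (6-port), a disc 90 mm across, 12 mm thick; origin at the centre of its underside. Bystander.
- valve_plate_1: Loose polished steel valve plate (8-port), a disc 90 mm across, 12 mm thick; origin at the centre of its underside. Bystander.
- valve_plate_2: Loose polished steel valve plate (6-port), a disc 90 mm across, 12 mm thick; origin at the centre of its underside. Bystander.
- valve_plate_3: Loose polished steel valve plate (8-port), a disc 90 mm across, 12 mm thick; origin at the centre of its underside. Bystander.
- thickness_blocks: Loose steel thickness block set, four steps, 90 x 36 mm, 24 to 42 mm high; origin at the centre of its underside. Bystander.
- reed_stop: Loose black acetal reed stop, bar 110 x 26 x 10 mm; origin at the centre of its underside. Bystander.
- alignment_pin: Loose brass alignment pin standing on its 36 mm foot, 70 mm tall; origin at the centre of its underside. Bystander.

How it is judged:
On the way:
1. the nut has been run down onto the washer while the red tab is still short of the green sector (z of hub_top in the frame of stand below 0.1067 m and y of tab_tip in the frame of stand above -0.0135 m), for 0.02 s.
At the end, for the whole second after the job is handed in: The nut bears on its washer (hub top within 0.8 mm of 106 mm above the slate), the tip of the red tab rests in the green sector (14.3 to 32.6 mm clockwise of the white line), the screw's mark is within 5 mm of where it was and every loose thing within 12 mm of where it was (z of hub_top in the frame of stand below 0.1068 m and y of tab_tip in the frame of stand between -0.0326 and -0.0143 m and linear speed of tell_tale below 0.01 m/s and angular speed of tell_tale below 0.02 rad/s and distance of screw_mark from where it was at the start of the episode below 0.005 m and distance of each of valve_plate_0, valve_plate_1, valve_plate_2, valve_plate_3, thickness_blocks, reed_stop, alignment_pin from where it was at the start of the episode below 0.012 m); the robot touches nothing.
It fails at once if the tab reaches the red sector (over-tightened) (y of tab_tip in the frame of stand below -0.042 m).
It fails at once if the robot pushes the red tab itself (contact force between any of the fingers, the arm and tell_tale above 1 N).
It fails at once if the adjusting screw is turned (distance of screw_mark from where it was at the start of the episode above 0.005 m).
It fails at once if a loose thing is disturbed (distance of any of valve_plate_0, valve_plate_1, valve_plate_2, valve_plate_3, thickness_blocks, reed_stop, alignment_pin from where it was at the start of the episode above 0.012 m).
It also fails if it takes over 58 s, if anything falls off the work surface, if the arm or the gripper's body presses on something with over 40 N, if the wrist force passes 120 N, or if a joint passes its speed limit or range.

## Robot

A 7-joint arm with a two-finger parallel gripper is mounted at the origin on the work surface. World frame = base frame: x ahead of the robot, y to its left, z up, the work surface at z = 0. Lengths are in m, angles in rad, forces in N, time in s.
With the tool pointing down it reaches from about 0.425 to 1.025 m from the base axis. Payload 9.4 kg.
Tool frame: the origin (TCP) lies midway between the tips of the shut fingers; the grasp point (between the pads) lies 19 mm behind it; z points along the fingers, y is the direction in which the jaws open and shut (so a half turn about z gives the same grasp; the last joint's range is limited). The gripper opens to 93 mm and grips with 3 to 60 N. Pads are 15 mm wide; open, the fingers measure 128 mm over their backs; the gripper's body (75 mm by 188 mm) begins 65 mm behind the grasp point.
Start: joints at [-1.369, 0.599, -0.003, 1.599, 0.002, 0.943, -0.08], TCP at [0.2, 0.697, 0.219] pointing down, gripper open.
Joint ranges: [-2.57, 2.57], [-0.35, 1.97], [-1.29, 1.29], [0.11, 2.56], [-1.05, 4.19], [0.11, 1.86], [-2.63, 2.63]. Speed limits (rad/s): [2.22, 2.22, 3.01, 3.01, 3.14, 3.14, 3.14].

## Interface

Orientations are given as a unit quaternion [x, y, z, w].
In Python, from bench import r gives the robot as it stands.
- The arm moves only by the tool arm_command, never from a script. Its argument "rows" is a list of rows, each a list of 4 numbers: the shift along the world's x, y, z in mm, then the turn about the world's z in degrees. A call has 1 to 20 rows; each row shifts and turns the commanded pose from where the row before left it; what a row does not reach is not made up. A row lasts 1/8 s, in which the tool goes at most 62.5 mm and 10.7 degrees, less where a joint would pass 70% of its speed; a pose out of reach is approached as far as the arm can. A call is refused whole if a number of a shift passes 62.5 or a number of a turn 10.7, either way. A call with a gripper value outside its range is refused whole. "claw" is the closure in counts, from 0 (fully open) to 255 (shut), set as the call begins (left out, the last holds). The fingers move at their own pace and stop on an object; "squeeze" is the grip in N (left out, the last holds). Time passes only in rows, so rows that do not move let the fingers close. It gives the time, the measured TCP pose, the force and the opening at its end, in the units of the state.
- r.get_state(): the state, without advancing time (a new reading comes with each control period).
- r.capture(name): name is "scene" or "top" or "wrist"; returns a dict with "img" (480x640x3 uint8, blue, green, red), "camera_matrix" (3x3 intrinsics, pixels), "k1" (the pictures are not rectified: a ray, as slopes to the right and down, at radius r is drawn at 1 + k1 r^2 times it, then the intrinsics apply), "cam_to_world" (4x4, takes a point from camera to world coordinates); the wrist camera has in their place "T_tool_cam" (4x4, takes a point from camera to tool coordinates, whose origin is the TCP and whose axes are the flange's). Camera axes: x right, y up, looking along -z (the intrinsics and any distortion apply to the point x, -y, -z); pixel columns grow to the right and rows downward; lengths in m; the calibration is good to about 2 mm. A picture is of the moment at which its call begins: read the wrist's pose just before it. There is no depth.
- r.sign_off(): hands the job in, once; it reports no verdict.
The state is a dict: "time": time; "q": joint angles; "qvel": joint speeds; "joint_efforts": joint torques, N m; "position": TCP position; "tcp_rot": TCP orientation; "ft_force": force on the tool from outside, world axes, zero at the start; "ft_torque": the same for the moment, N m; "finger_gap": finger opening in m.
Only numpy, scipy, OpenCV 4.12 (cv2) and the standard library are available. Lean on these libraries where they do the work, as an engineer would, in place of code of your own. Each camera call takes 0.05 s, during which the arm holds its last target.

## Working session

There is one attempt and no reset: what is moved stays moved. The work goes in short steps, Python scripts to look and compute and a tool call to move; the robot and the scene stay as the last step left them, time stands still between calls to the robot, and variables do not carry over. Pictures are saved under pics/ and viewed, and the job is handed in when it is done.

Besides the shell and the picture viewer there is one more tool, called by a JSON object that holds its "name" and its "arguments". arm_command: Moves the arm, as the interface text tells. Its arguments: {"type":"object","properties":{"rows":{"type":"array"},"claw":{"type":"number"},"squeeze":{"type":"number"}},"required":["rows"]}

```bash
mkdir -p pics; cat > h.py <<'E'
from bench import r
import cv2,numpy as np
def cap(n,f):
    s=r.get_state(); c=r.capture(n); cv2.imwrite('pics/'+f+'.png',c['img']); np.save('pics/'+f+'.npy',dict(c=c,s=s),allow_pickle=True); return c,s
def load(f): 
    d=np.load('pics/'+f+'.npy',allow_pickle=True).item(); return d['c'],d['s']
def T(c,s):
    if 'cam_to_world' in c: return np.array(c['cam_to_world'])
    from scipy.spatial.transform import Rotation as R
    M=np.eye(4); M[:3,:3]=R.from_quat(s['tcp_rot']).as_matrix(); M[:3,3]=s['position']; return M@np.array(c['T_tool_cam'])
def ray(c,s,u,v):
    K=np.array(c['camera_matrix']); 
    p=cv2.undistortPoints(np.array([[[u,v]]],float),K,np.array([c['k1'],0,0,0.]))[0,0]
    M=T(c,s); return M[:3,3],M[:3,:3]@np.array([p[0],-p[1],-1])
def at(c,s,u,v,z):
    o,d=ray(c,s,u,v); return o+d*(z-o[2])/d[2]
def proj(c,s,P):
    M=np.linalg.inv(T(c,s)); p=M[:3,:3]@np.array(P)+M[:3,3]; x,y=p[0]/-p[2],-p[1]/-p[2]
    f=1+c['k1']*(x*x+y*y); K=np.array(c['camera_matrix']); return K[0,0]*x*f+K[0,2],K[1,1]*y*f+K[1,2]
E
python3 - <<'E'
from h import *
for n in ['scene','top','wrist']:
    c,s=cap(n,n+'0'); print(n,c['camera_matrix'],c['k1'],T(c,s).round(3))
print(s)
E
```

```text
scene [[606.69278407   0.         320.09688299]
 [  0.         606.69278407 245.50944984]
 [  0.           0.           1.        ]] -0.003449026969819542 [[ 0.85  -0.256  0.46   1.171]
 [ 0.526  0.45  -0.722 -0.903]
 [-0.023  0.856  0.517  0.763]
 [ 0.     0.     0.     1.   ]]
top [[437.34121659   0.         318.33588261]
 [  0.         437.34121659 236.95848811]
 [  0.           0.           1.        ]] -0.08136209137287558 [[ 0.018  0.996 -0.092  0.524]
 [-1.     0.02   0.019  0.012]
 [ 0.021  0.091  0.996  1.088]
 [ 0.     0.     0.     1.   ]]
wrist [[363.81610195   0.         320.28550469]
 [  0.         363.81610195 231.96906784]
 [  0.           0.           1.        ]] -0.03948296673490656 [[ 0.275 -0.923 -0.268  0.125]
 [ 0.961  0.264  0.078  0.719]
 [-0.002 -0.279  0.96   0.385]
 [ 0.     0.     0.     1.   ]]
{'time': 0.1, 'q': array([-1.36871286,  0.60004348, -0.00250475,  1.6000376 ,  0.00181996,
        0.94291626, -0.07981696]), 'qvel': array([-0.00032819, -0.00309708,  0.00049899, -0.00091732, -0.00098133,
       -0.00049042,  0.00031614]), 'joint_efforts': array([ 5.06501863e-03, -7.66552949e+01,  1.50208231e+00, -2.52935100e+01,
       -5.23905270e-02,  1.36047299e-02,  5.06523054e-05]), 'position': array([0.19943266, 0.69657783, 0.21785247]), 'tcp_rot': array([ 1.38930160e-01,  9.90301933e-01, -7.01701297e-04, -1.33093336e-05]), 'ft_force': array([-0.20347287,  1.33072086, -0.46809792]), 'ft_torque': array([-0.02550524,  0.01834035, -0.0044523 ]), 'finger_gap': 0.09319608794814456}
```

View pics/scene0.png

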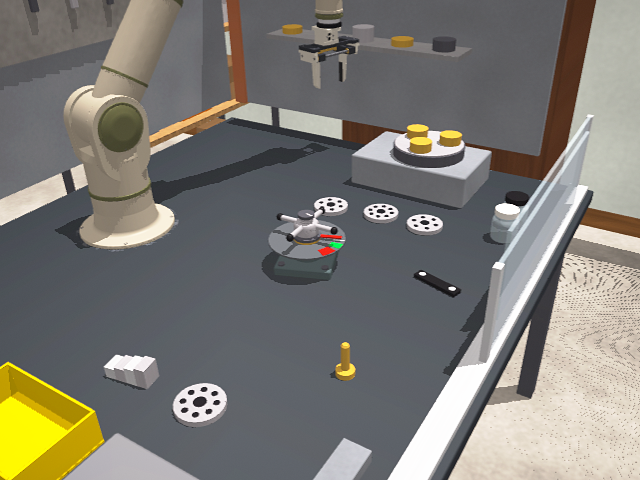

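View pics/top0.png

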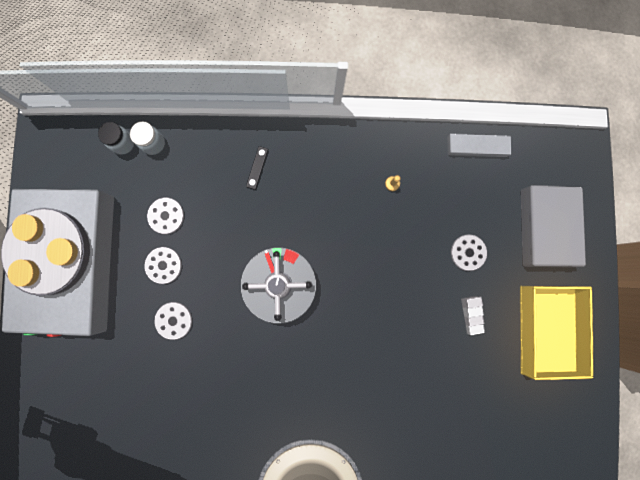

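```bash
python3 - <<'E'
from h import *
c,s=load('top0'); i=c['img'][235:335,230:330]; cv2.imwrite('pics/a.png',cv2.resize(i,None,fx=6,fy=6,interpolation=cv2.INTER_CUBIC))
c2,s2=load('scene0'); i=c2['img'][190:290,250:370]; cv2.imwrite('pics/b.png',cv2.resize(i,None,fx=6,fy=6,interpolation=cv2.INTER_CUBIC))
E
```

```text
(no output)
```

View pics/a.png

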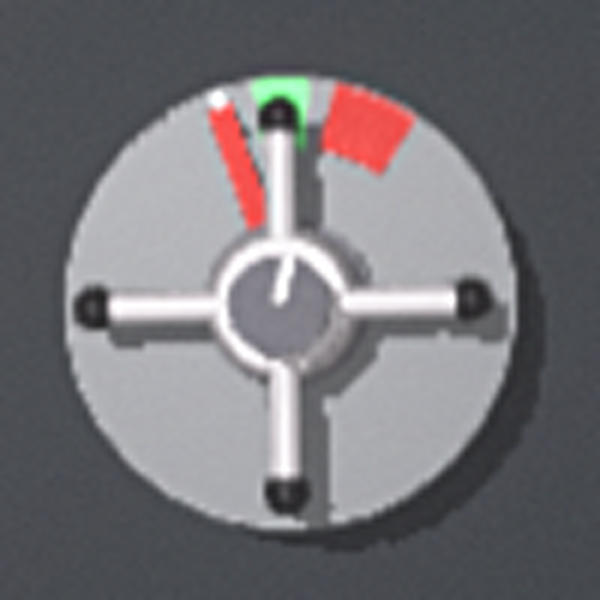

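View pics/b.png

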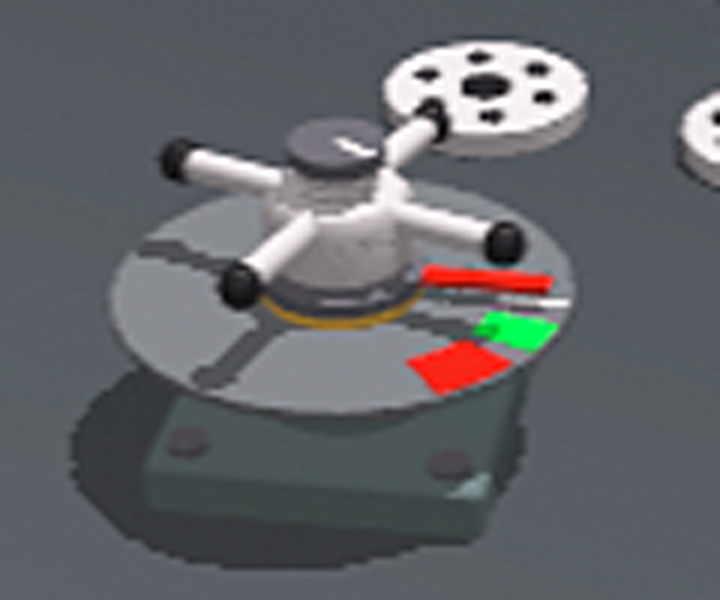

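```bash
python3 - <<'E'
from h import *
c,s=load('top0'); f=lambda x,y,z: at(c,s,230+(x+.5)/6-.5,235+(y+.5)/6-.5,z)
for n,x,y,z in [('dial',292,302,.067),('dl',67,300,.067),('dr',517,305,.067),('dt',290,74,.067),('db',292,530,.067),('A',279,113,.105),('L',92,307,.105),('R',473,298,.105),('B',287,494,.105),('tabend',222,105,.077),('tabin',257,225,.077),('white',217,97,.067),('screwc',281,302,.13),('mark',290,258,.13)]:
  print(n,f(x,y,z).round(4))
B=np.mean([f(x,y,.105) for x,y in[(279,113),(92,307),(473,298),(287,494)]],0);print(B)
for x,y in[(279,113),(92,307),(473,298),(287,494)]:
  d=f(x,y,.105)-B; print(np.degrees(np.arctan2(d[1],d[0])),np.hypot(d[0],d[1]))
c2,s2=load('scene0')
for P in [(*B[:2],.067),(*B[:2],.13)]: 
  u,v=proj(c2,s2,P); print((u-250)*6,(v-190)*6)
E
```

```text
dial [0.504  0.0831 0.067 ]
dl [0.503  0.1702 0.067 ]
dr [ 0.5045 -0.004   0.067 ]
dt [0.5924 0.0861 0.067 ]
db [0.4166 0.0809 0.067 ]
A [0.5751 0.0871 0.105 ]
L [0.5014 0.1549 0.105 ]
R [0.5075 0.013  0.105 ]
B [0.4338 0.0805 0.105 ]
tabend [0.5792 0.1113 0.077 ]
tabin [0.5334 0.0965 0.077 ]
white [0.5829 0.1143 0.067 ]
screwc [0.5051 0.0827 0.13  ]
mark [0.5211 0.0798 0.13  ]
[0.50443288 0.08388677 0.105     ]
2.591890942520348 0.0707512104126445
92.46686285455043 0.07106092230084896
-87.5316664388267 0.07092030226023917
-177.2942391108661 0.07075347742274125
336.9637155591489 284.1063822019396
331.09046947279535 137.14850340667795
```

{"name": "arm_command", "arguments": {"rows": [[20,-50,10,3.2],[20,-50,10,3.2],[20,-50,10,3.2],[20,-50,10,3.2],[20,-50,10,3.2],[35,-46,0,0],[35,-46,0,0],[35,-46,0,0],[35,-46,0,0],[35,-46,0,0],[35,-46,0,0],[34,-49,0,0],[0,0,0,0],[0,0,0,0]], "claw": 255, "squeeze": 30}}

```text
time: 1.9
position: [0.5432, 0.1222, 0.2683]
tcp_rot: [0.0, 1.0, 0.0, -0.0]
ft_force: [-0.8, 1.0, 0.1]
finger_gap: 0.0005
```

```bash
python3 - <<'E'
from h import *
c,s=cap('wrist','wrist1'); c,s=cap('scene','scene1')
cv2.imwrite('pics/b1.png',cv2.resize(c['img'][60:290,200:420],None,fx=2.6,fy=2.6))
E
```

```text
(no output)
```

View pics/wrist1.png

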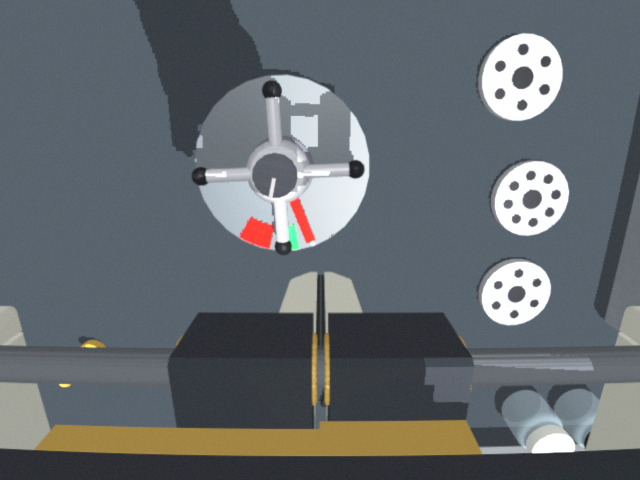

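View pics/b1.png

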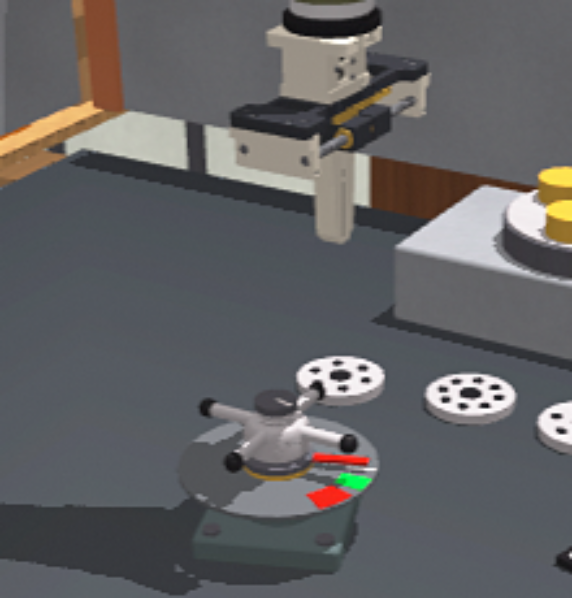

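```bash
python3 - <<'E'
from h import *
c,s=load('wrist1')
for u,v,z in [(275,174,.13),(282,162,.067),(307,240,.077)]: print(at(c,s,u,v,z).round(4))
for u,v in [(272,90),(201,176),(356,169),(283,247)]: print(at(c,s,u,v,.103).round(4))
print(proj(c,s,s['position']),s['position'])
E
```

```text
[0.504  0.0846 0.13  ]
[0.4998 0.0842 0.067 ]
[0.5785 0.1088 0.077 ]
[0.4352 0.081  0.103 ]
[0.5089 0.0133 0.103 ]
[0.5028 0.1549 0.103 ]
[0.5774 0.0866 0.103 ]
(np.float64(319.722336511745), np.float64(287.09804453078397)) [0.5431509  0.12220795 0.26834515]
```

{"name": "arm_command", "arguments": {"rows": [[0,0,-60,0],[0,0,-50,0],[0,0,-40,0],[0,0,-31,0],[0,0,0,0]]}}

```text
time: 2.62
position: [0.5417, 0.1231, 0.0859]
tcp_rot: [-0.001, 1.0, -0.0, -0.002]
ft_force: [-0.4, -1.0, 1.2]
finger_gap: 0.0005
```

```bash
python3 - <<'E'
from h import *
c,s=cap('scene','scene2'); print(s['position'],s['ft_force'])
cv2.imwrite('pics/b2.png',cv2.resize(c['img'][120:290,230:380],None,fx=3.5,fy=3.5))
a=np.radians(np.arange(45,-340,-6)); P=54*np.c_[np.cos(a),np.sin(a)].round(3)
for i in range(len(a)-1): print(int(45-6*i-6),(P[i+1]-P[i]).round(1).tolist(),end=' ')
E
```

```text
[0.54172305 0.12313788 0.08594055] [-0.37616921 -1.03023615  1.16683599]
39 [3.8, -4.2] 33 [3.3, -4.5] 27 [2.8, -4.9] 21 [2.3, -5.2] 15 [1.7, -5.3] 9 [1.2, -5.6] 3 [0.6, -5.6] -3 [0.0, -5.6] -9 [-0.6, -5.6] -15 [-1.2, -5.6] -21 [-1.7, -5.3] -27 [-2.3, -5.2] -33 [-2.8, -4.9] -39 [-3.3, -4.5] -45 [-3.8, -4.2] -51 [-4.2, -3.8] -57 [-4.5, -3.3] -63 [-4.9, -2.8] -69 [-5.2, -2.3] -75 [-5.3, -1.7] -81 [-5.6, -1.2] -87 [-5.6, -0.6] -93 [-5.6, 0.0] -99 [-5.6, 0.6] -105 [-5.6, 1.2] -111 [-5.3, 1.7] -117 [-5.2, 2.3] -123 [-4.9, 2.8] -129 [-4.5, 3.3] -135 [-4.2, 3.8] -141 [-3.8, 4.2] -147 [-3.3, 4.5] -153 [-2.8, 4.9] -159 [-2.3, 5.2] -165 [-1.7, 5.3] -171 [-1.2, 5.6] -177 [-0.6, 5.6] -183 [0.0, 5.6] -189 [0.6, 5.6] -195 [1.2, 5.6] -201 [1.7, 5.3] -207 [2.3, 5.2] -213 [2.8, 4.9] -219 [3.3, 4.5] -225 [3.8, 4.2] -231 [4.2, 3.8] -237 [4.5, 3.3] -243 [4.9, 2.8] -249 [5.2, 2.3] -255 [5.3, 1.7] -261 [5.6, 1.2] -267 [5.6, 0.6] -273 [5.6, 0.0] -279 [5.6, -0.6] -285 [5.6, -1.2] -291 [5.3, -1.7] -297 [5.2, -2.3] -303 [4.9, -2.8] -309 [4.5, -3.3] -315 [4.2, -3.8] -321 [3.8, -4.2] -327 [3.3, -4.5] -333 [2.8, -4.9] -339 [2.3, -5.2]
```

View pics/b2.png

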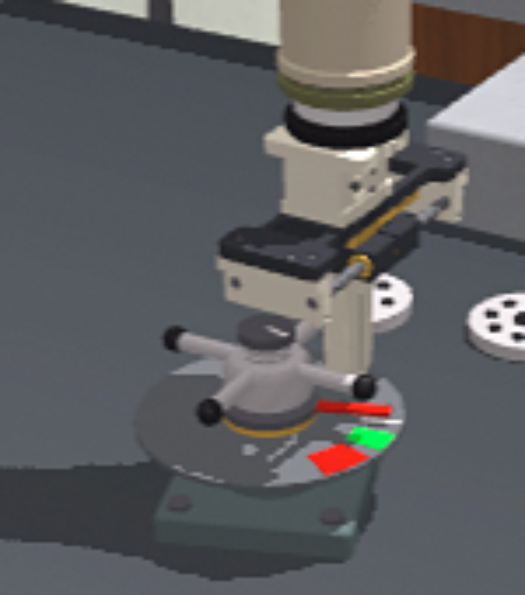

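The finger is between two arms, clear of the tab and hub; start the orbit.

{"name": "arm_command", "arguments": {"rows": [[3.8,-4.2,0,0],[3.3,-4.5,0,0],[2.8,-4.9,0,0],[2.3,-5.2,0,0],[1.7,-5.3,0,0],[1.2,-5.6,0,0],[0.6,-5.6,0,0],[0,-5.6,0,0],[-0.6,-5.6,0,0],[-1.2,-5.6,0,0],[-1.7,-5.3,0,0],[-2.3,-5.2,0,0],[-2.8,-4.9,0,0],[-3.3,-4.5,0,0]]}}

```text
time: 4.42
position: [0.5474, 0.0496, 0.0877]
tcp_rot: [-0.0, 1.0, 0.0, 0.0]
ft_force: [0.7, 4.2, -0.2]
finger_gap: 0.0006
```

```bash
python3 - <<'E'
from h import *
c,s=cap('scene','scene3'); print(s['position'],s['ft_force'],s['ft_torque'])
cv2.imwrite('pics/b3.png',cv2.resize(c['img'][120:290,230:380],None,fx=3.5,fy=3.5))
E
```

```text
[0.54744951 0.04964728 0.08771662] [ 0.74130759  4.16714735 -0.15258835] [ 0.85232191 -0.29885869 -0.06825511]
```

View pics/b3.png

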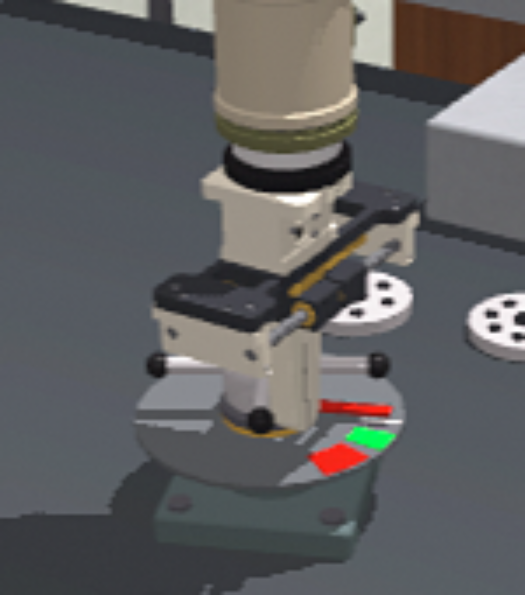

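{"name": "arm_command", "arguments": {"rows": [[-3.8,-4.2,0,0],[-4.2,-3.8,0,0],[-4.5,-3.3,0,0],[-4.9,-2.8,0,0],[-5.2,-2.3,0,0],[-5.3,-1.7,0,0],[-5.6,-1.2,0,0],[-5.6,-0.6,0,0]]}}

```text
time: 5.48
position: [0.5092, 0.0301, 0.0878]
tcp_rot: [-0.0, 1.0, 0.0, 0.001]
ft_force: [5.9, 2.3, -1.5]
finger_gap: -0.0
```

{"name": "arm_command", "arguments": {"rows": [[-5.6,0,0,0],[-5.6,0.6,0,0]]}}

```text
time: 5.72
position: [0.4982, 0.0304, 0.0879]
tcp_rot: [0.0, 1.0, -0.0, 0.001]
ft_force: [6.0, 1.5, -0.8]
finger_gap: 0.0006
```

```bash
cat > st.py <<'E'
from h import *
import sys
f=sys.argv[1]
c,s=cap('scene','scene'+f); p=s['position']; d=p[:2]-[.5045,.0838]
F=s['ft_force']; print(p,F,'phi',np.degrees(np.arctan2(d[1],d[0])),'rho',np.hypot(*d),'Tz about axis',d[0]*F[1]-d[1]*F[0], s['time'])
cv2.imwrite('pics/s'+f+'.png',cv2.resize(c['img'][180:280,250:370],None,fx=5,fy=5,interpolation=cv2.INTER_CUBIC))
E
python3 st.py 4
```

```text
[0.49817977 0.03035897 0.08787899] [ 5.96599507  1.54208344 -0.79487008] phi -96.7447789169081 rho 0.053813466907314096 Tz about axis 0.30908262314581497 5.725
```

View pics/s4.png

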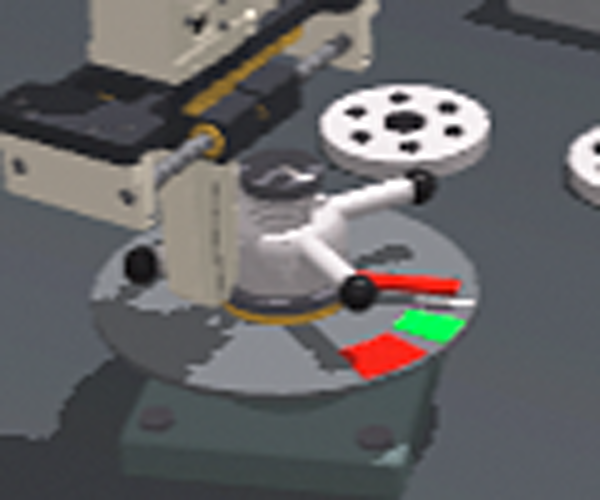

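{"name": "arm_command", "arguments": {"rows": [[-5.6,1.2,0,0],[-5.3,1.7,0,0],[-5.2,2.3,0,0]]}}

```text
time: 6.15
position: [0.4818, 0.0352, 0.0879]
tcp_rot: [0.0, 1.0, -0.0, 0.001]
ft_force: [5.9, -0.5, -0.1]
finger_gap: 0.0005
```

```bash
python3 st.py 5
```

```text
[0.48183677 0.03519502 0.08785935] [ 5.85731496 -0.54942366 -0.0998043 ] phi -114.99840523171946 rho 0.053628968021116184 Tz about axis 0.29714640281970134 6.15
```

{"name": "arm_command", "arguments": {"rows": [[-4.9,2.8,0,0],[-4.5,3.3,0,0],[-4.2,3.8,0,0]]}}

```text
time: 6.58
position: [0.4725, 0.0432, 0.0884]
tcp_rot: [0.002, 1.0, -0.001, 0.005]
ft_force: [17.5, -10.7, -6.1]
finger_gap: 0.0008
```

```bash
python3 st.py 6
```

```text
[0.47251456 0.04319844 0.08838375] [ 17.52362407 -10.74345333  -6.06564994] phi -128.23062783651292 rho 0.05168708847927073 Tz about axis 1.0551205774074692 6.575
```

View pics/s6.png

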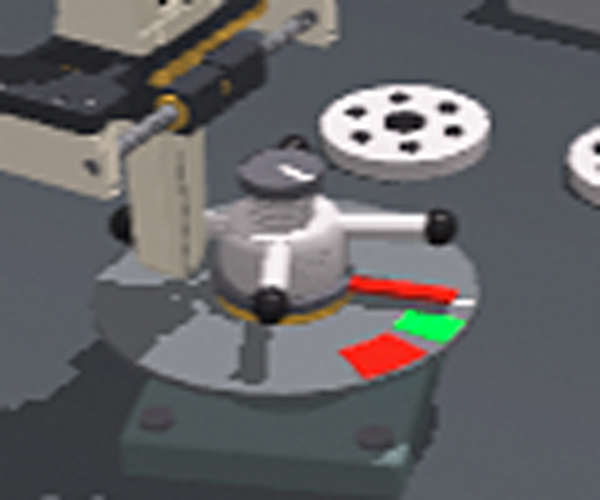

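```bash
python3 - <<'E'
from h import *
c,s=load('scene6'); x=[.5045,.0838]
for n,rad in [('tabL',.08),('green',.08)]:
  for dd in [0,.1,.18,.3,.42,.55]:
    a=np.radians(20.7)-dd; z=.077
    u,v=proj(c,s,(x[0]+rad*np.cos(a),x[1]+rad*np.sin(a),z)); print(dd,(u-250)*5,(v-180)*5)
  break
c,s=cap('top','top6'); cv2.imwrite('pics/t6.png',cv2.resize(c['img'][235:335,230:330],None,fx=6,fy=6,interpolation=cv2.INTER_CUBIC)); print(s['position'],s['ft_force'])
E
```

```text
0 454.4884484309307 281.5068470807323
0.1 450.68681150344247 290.3640573140119
0.18 446.3655210718193 297.3506867279116
0.3 437.78945248624694 307.55217177137524
0.42 426.7842839259441 317.27476293328596
0.55 412.27813792442277 327.0817906013548
[0.47182257 0.04390097 0.08831849] [ 9.57526839 -5.5938426  -3.49295903]
```

View pics/t6.png

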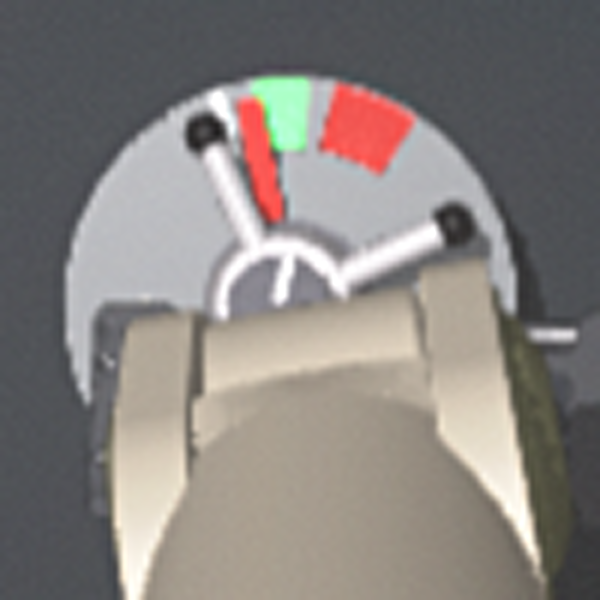

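```bash
cat > tab.py <<'E'
from h import *
import sys
from scipy import ndimage
for n in sys.argv[1:]:
    c,s=load(n); hsv=cv2.cvtColor(c['img'],cv2.COLOR_BGR2HSV)
    for nm,m in [('red',((hsv[...,0]<8)|(hsv[...,0]>172))&(hsv[...,1]>120)),('green',(hsv[...,0]>45)&(hsv[...,0]<80)&(hsv[...,1]>90))]:
        l,k=ndimage.label(m)
        for i in range(1,k+1):
            v,u=np.where(l==i)
            if len(u)<12: continue
            for z in ([.077,.067] if nm=='red' else [.067]):
                P=np.array([at(c,s,a,b,z)[:2] for a,b in zip(u,v)])-[.5045,.0838]
                if np.hypot(*P.mean(0))>.12: continue
                an=np.degrees(np.arctan2(P[:,1],P[:,0])); ra=np.hypot(P[:,0],P[:,1])
                o=ra>.06
                print(n,nm,z,'ang %.1f [%.1f %.1f] r %.3f-%.3f'%(np.median(an[o]),an[o].min(),an[o].max(),ra.min(),ra.max()))
E
python3 tab.py top0 top6 scene0 scene6
```

```text
top0 red 0.077 ang -22.4 [-34.0 -10.7] r 0.060-0.085
top0 red 0.067 ang -22.0 [-33.5 -10.1] r 0.060-0.086
top0 red 0.077 ang 21.2 [17.4 25.6] r 0.032-0.077
top0 red 0.067 ang 21.7 [18.1 26.3] r 0.033-0.078
top0 green 0.067 ang 0.5 [-3.0 10.1] r 0.060-0.081
top6 red 0.077 ang -22.4 [-34.0 -10.7] r 0.060-0.085
top6 red 0.067 ang -22.0 [-33.5 -10.1] r 0.060-0.086
top6 red 0.077 ang 13.0 [8.9 16.4] r 0.032-0.078
top6 red 0.067 ang 13.5 [9.6 17.0] r 0.032-0.078
scene0 red 0.077 ang 17.9 [11.1 24.1] r 0.033-0.081
scene0 red 0.067 ang 31.0 [26.9 39.5] r 0.031-0.079
scene0 red 0.077 ang -27.9 [-37.5 -17.4] r 0.074-0.101
scene0 red 0.067 ang -21.3 [-32.4 -8.9] r 0.059-0.087
scene0 green 0.067 ang 3.8 [-3.8 11.7] r 0.060-0.088
scene6 red 0.077 ang 11.7 [5.8 17.6] r 0.033-0.082
scene6 red 0.067 ang 27.0 [19.8 31.1] r 0.029-0.079
scene6 red 0.077 ang -27.9 [-37.5 -17.4] r 0.074-0.101
scene6 red 0.067 ang -21.3 [-32.4 -8.9] r 0.059-0.087
scene6 green 0.067 ang 3.8 [-3.8 11.7] r 0.060-0.088
```

{"name": "arm_command", "arguments": {"rows": [[-2,2,0,0],[-2,2,0,0],[-1.8,2.2,0,0],[0,0,0,0],[0,0,0,0]]}}

```text
time: 7.3
position: [0.4657, 0.0496, 0.0883]
tcp_rot: [0.002, 1.0, -0.001, 0.004]
ft_force: [14.0, -9.7, -1.0]
finger_gap: 0.0004
```

```bash
python3 st.py 7; python3 -c "
from h import *
cap('top','top7')"; python3 tab.py scene7 top7 | grep 0.077
```

```text
[0.46571709 0.04964745 0.08832698] [13.98730289 -9.6963336  -0.97998902] phi -138.63258648504237 rho 0.05167698004879076 Tz about axis 0.8537540206224188 7.3
scene7 red 0.077 ang 2.1 [-4.4 7.4] r 0.034-0.082
scene7 red 0.077 ang -27.9 [-37.5 -17.4] r 0.074-0.101
top7 red 0.077 ang -22.4 [-34.0 -10.7] r 0.060-0.085
top7 red 0.077 ang 4.5 [0.7 7.1] r 0.032-0.076
```

{"name": "arm_command", "arguments": {"rows": [[3,-3.6,0,0],[3.5,-4,0,0],[3.5,-4,0,0],[3.5,-4,0,0],[0,0,0,0],[0,0,10,0],[0,0,30,0],[0,0,50,0],[0,0,60,0],[-20,50,20,0],[-20,60,0,0],[-20,60,0,0],[0,60,0,0],[0,60,0,0],[0,0,0,0]]}}

```text
time: 9.28
position: [0.4141, 0.3298, 0.258]
tcp_rot: [-0.004, 1.0, 0.001, 0.0]
ft_force: [1.8, -0.7, 0.2]
finger_gap: 0.0003
```

```bash
python3 st.py 8; python3 -c "
from h import *
c,s=cap('top','top8')
cv2.imwrite('pics/t8.png',cv2.resize(c['img'][235:335,230:330],None,fx=6,fy=6,interpolation=cv2.INTER_CUBIC))"; python3 tab.py scene8 top8
```

```text
[0.41408788 0.32984155 0.25802265] [ 1.75943623 -0.72769068  0.17403337] phi 110.17670757667105 rho 0.262127442196703 Tz about axis -0.36710236413467345 9.275
scene8 red 0.077 ang 2.1 [-4.4 7.4] r 0.034-0.082
scene8 red 0.067 ang 15.1 [9.5 19.8] r 0.027-0.076
scene8 red 0.077 ang -27.8 [-37.5 -17.4] r 0.073-0.101
scene8 red 0.067 ang -21.3 [-32.4 -8.4] r 0.059-0.087
scene8 green 0.067 ang 2.8 [-3.8 11.7] r 0.060-0.088
top8 red 0.077 ang -22.4 [-34.0 -10.7] r 0.060-0.085
top8 red 0.067 ang -22.0 [-33.5 -10.1] r 0.060-0.086
top8 red 0.077 ang 4.5 [0.7 7.1] r 0.032-0.076
top8 red 0.067 ang 5.1 [1.3 8.0] r 0.032-0.076
```

View pics/t8.png

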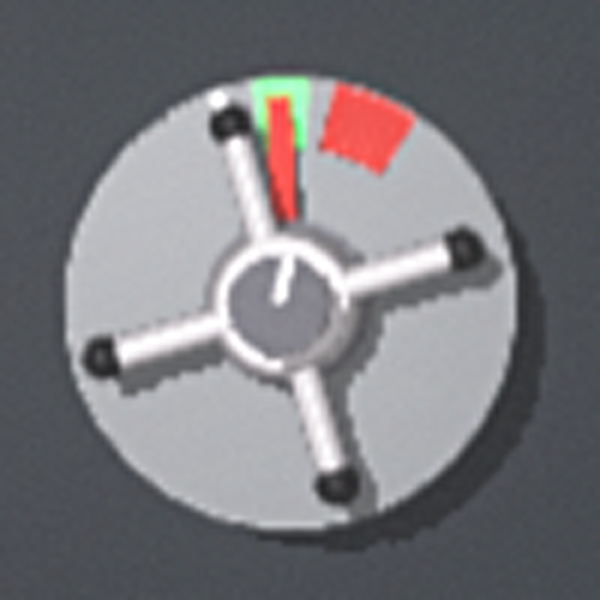

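View pics/scene8.png

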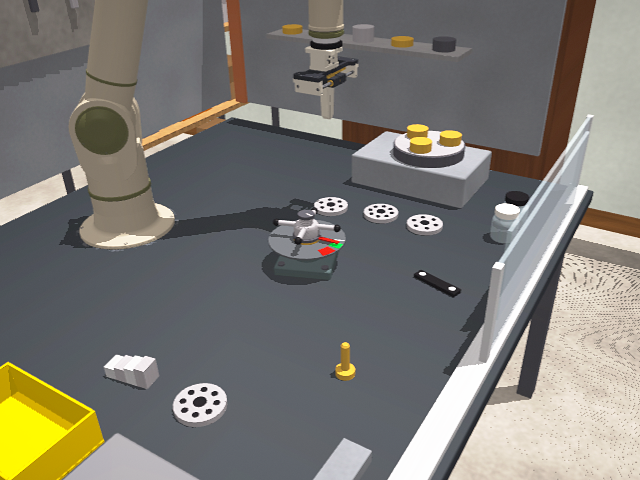

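The tab rests in the middle of the green. The screw mark and the loose parts are where they were, and the arm is clear. Handing in.

```bash
python3 -c "
from bench import r
print(r.sign_off())"
```

```text
the job is handed in; nothing more can be done
None
```

I pushed one nut arm clockwise with the closed fingertips until the nut bit, after roughly 130–140° of turning. At the bite the torque about the axis rose from about 0.3 to 1.05 N m. I stopped there with the tab still short of green, about 8° (0.14 rad) by the top camera. I then tightened a few degrees more, backed off, lifted clear and handed in at about 9.4 s of the 58 s.

**Tab:** The last pictures put it at a dial angle of about 0.29 rad from the top camera and 0.28 rad from the scene camera. The green sector runs from 0.18 to 0.42 rad. The reading was the same before and after I backed off, so the tab stayed where I left it.

**Other checks:** By eye, the screw mark and the loose parts are where they started, and the gripper is about 0.26 m away, touching nothing.

**Not checked directly:** I did not measure the hub height. I take the nut to be seated because the torque jumped and the tab moved with it.

The two cameras differ by about 1° on the tab, within the calibration error. No check failed.

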